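# Close the lathe's gear casing with the cover of the right hand

## Task

Get the little lathe's open gear casing closed: first move the spanner that lies across the opening into the empty grey tray, lying flat. Then take whichever of the two mirror-image aluminium covers fits the recess, turn it until its ear matches, set it down flat with the large end of its keyhole over the headed stud, and slide it fully home so that the narrow end of the keyhole locks under the stud's head. Leave the cover that does not fit, and everything else on the bench, where they are.

Things in the scene. Friction and masses are not known exactly. Their poses are not given: they have to be found in the camera images.
- plate_a: The loose cover that fits: flat aluminium plate 6 mm thick, 0.26 kg (varies), grip up. Origin: underside, centre of its main rectangle x -55..55, y -35..35 mm; an ear x 15..55, y 35..60 mm sticks out on the +y side. Starts flat on the bench, at varying yaw, at the robot's left or right.
- plate_a_grip (a point): Top centre of plate_a's grip, at x 13, y 0, z 36 mm of the plate: an upright solid bar, 42 mm long along the plate's x, 14 mm thick (pinch across y), from the plate's top (z 6) to z 36 mm.
- plate_a_keyhole (a point): Centre of the large end of plate_a's through keyhole, at x -40, y 0, z 0 of the plate: eight-sided, 18 mm wide. From it a slot 10 mm wide runs along the plate's +x to x -17 mm.
- plate_b: The cover that does not fit: plate_a's mirror image (ear at y -60..-35 mm, all else the same, same axes and grip). Lies on the other side of the robot. Leave it alone.
- casing: Grey gear casing, fixed, place and yaw vary; 60 mm high, x -85..85, y -55..80 mm about its origin on the bench. The recess in its top, 8 mm deep (ledge at z 52), is plate_a's outline made longer in x: main part x -64.5..64.5, y -36.5..36.5, ear bay x 5.5..64.5, y 36.5..61.5 mm. Within it an open gear well x -46..50, y -27..27; gears reach up to z 39 mm.
- casing_stud (a point): Top of the fixed headed stud, at x -32, y 0, z 64 mm of the casing: round head 14 mm across from z 60 to 64, neck 7 mm thick below it. A cover on the ledge has 2 mm room under the head.
- casing_entry (a point): Where plate_a's origin is when it is set down on the ledge over the stud, its axes parallel to the casing's: x 8, y 0, z 52 mm of the casing; 1.5 mm play sideways.
- casing_locked (a point): Where plate_a's origin is when locked: x -8, y 0, z 52 mm of the casing, 16 mm along the casing's -x from the entry. The recess's wall stops the cover 1.5 mm farther. It slides by light friction, no spring.
- casing_chuck (a point): Far end of the chuck that sticks out of the casing's +x side: x 85..150 mm, 68 mm across, up to 79 mm above the bench.
- spanner: Loose flat steel double open-ended spanner, 115 mm long along its x, 7 mm thick, handle 13 mm wide (across y), ends 26 mm wide, 0.09 kg. Origin: centre of the underside. Starts lying across the casing's opening on top of the rim, its underside at z 60 mm, roughly along the casing's y.
- tray: Fixed empty grey open tray, 155 mm (x) by 100 mm (y), 22 mm high, 4 mm walls and floor. Origin: centre of the underside, on the bench. On the robot's far left or far right.
- drill_block: Fixed wooden block 100 x 80 x 50 mm with drills standing in it up to z 86 mm; origin under its centre. Takes the side opposite the tray.
- oil_bottle: Bystander: white bottle, radius 19, height 105 mm; stands upright in front of the casing. Origin under its centre.
- grease_jar: Bystander: jar, radius 28, height 60 mm, beyond the casing on the left. Origin under its centre.
- bar_stub: Bystander: upright steel bar end, radius 16, height 45 mm, outside the left cover. Origin under its centre.
- tin: Bystander: tin, radius 22, height 50 mm, outside the right cover. Origin under its centre.
- screwdriver: Bystander: screwdriver, 160 mm long, lying between the bottle and the left cover; origin under its middle.
- pliers: Bystander: pliers, about 140 mm long, lying between the bottle and the right cover; origin under the pivot.
- vee_block: Bystander: grooved steel block, 50 x 40 x 34 mm, beyond the casing on the right; origin under its centre.
There are look-alikes about, which are no part of the job. What is meant by the tray is not red or turquoise, and is the larger of those in its own colour.

How it is judged:
On the way, in this order (a step that is already met when the one before it is completed fails the run):
1. the spanner lies flat in the tray, let go (x of spanner in the frame of tray between -0.03 and 0.03 m and y of spanner in the frame of tray between -0.042 and 0.042 m and z of spanner in the frame of tray between 0 and 0.012 m and contact force between spanner and the fingers below 0.3 N), for 0.2 s.
2. the fitting cover is down flat in the recess (z of plate_a in the frame of casing between 0.049 and 0.0545 m and y of plate_a in the frame of casing between -0.004 and 0.004 m and angle between the x axis of plate_a and the x axis of casing, either way round below 0.07 rad and angle between plate_a's own z axis and vertical below 0.06 rad), for 0.05 s.
At the end, for the whole second after the job is handed in: The spanner lies flat on the tray's floor, let go. plate_a lies flat in the recess (origin 49 to 54.5 mm above the casing's underside, within 4 mm sideways, within 0.07 rad) and has been slid home under the stud's head: its origin at x -13 to -5 mm in the casing's frame. All at rest (all of step 1 and all of step 2 and x of plate_a in the frame of casing between -0.013 and -0.005 m and linear speed of each of plate_a, spanner below 0.02 m/s); the robot touches nothing.
It fails at once if the cover that does not fit (plate_b) is moved more than 40 mm (distance of plate_b from where it was at the start of the episode above 0.04 m).
It fails at once if a bystander (bottle, jar, bar end, tin, screwdriver, pliers, grooved block) is moved more than 40 mm (distance of any of oil_bottle, grease_jar, bar_stub, tin, screwdriver, pliers, vee_block from where it was at the start of the episode above 0.04 m).
It also fails if it takes over 59 s, if anything falls off the work surface, if the arm or the gripper's body presses on something with over 40 N, if the wrist force passes 120 N, or if a joint passes its speed limit or range.

## Robot

A 6-joint arm with a two-finger parallel gripper is mounted at the origin on the work surface. World frame = base frame: x ahead of the robot, y to its left, z up, the work surface at z = 0. Lengths are in m, angles in rad, forces in N, time in s.
With the tool pointing down it reaches from about 0.4 to 0.925 m from the base axis. Payload 12.5 kg.
Tool frame: the origin (TCP) lies midway between the tips of the shut fingers; the grasp point (between the pads) lies 19 mm behind it; z points along the fingers, y is the direction in which the jaws open and shut (so a half turn about z gives the same grasp; the last joint's range is limited). The gripper opens to 95 mm and grips with 3 to 60 N. Pads are 20 mm wide; open, the fingers measure 119 mm over their backs; the gripper's body (75 mm by 180 mm) begins 59 mm behind the grasp point.
Start: joints at [-1.397, 0.491, 1.559, -0, 1.092, -0.106], TCP at [0.173, -0.601, 0.215] pointing down, gripper open.
Joint ranges: [-3.1, 3.1], [-0.84, 2.19], [0.05, 2.79], [-1.13, 4.28], [0.06, 2.93], [-2.69, 2.69]. Speed limits (rad/s): [2.22, 2.22, 2.79, 3.14, 3.14, 3.14].

## Interface

Orientations are given as a unit quaternion [x, y, z, w].
In Python, from workcell import manip gives the robot as it stands.
- The arm moves only by the tool play_rows, never from a script. Its argument "plan" is a list of rows, each a list of 7 numbers: the closure in counts, from 0 (fully open) to 255 (shut), then the shift along the tool's x, y, z in cm, then the turn, a rotation vector about the tool's x, y, z in rad. A call has 1 to 20 rows; each row is the pose to reach, as a shift and turn from the pose measured when the call began, along the tool's axes at that moment; what a row does not reach only later rows make up. A row lasts 1/12 s, in which the tool goes at most 41.7 mm and 7.16 degrees, less where a joint would pass 70% of its speed; a pose out of reach is approached as far as the arm can. A call with a gripper value outside its range is refused whole. The fingers move at their own pace and stop on an object; "newtons" is the grip in N (left out, the last holds). Time passes only in rows, so rows that repeat a pose let the fingers close. It gives the time, the measured TCP pose, the force and the opening at its end, in the units of the state.
- manip.read_state(): the state, without advancing time (a new reading comes with each control period).
- manip.capture(name): name is "side" or "top"; returns a dict with "img" (400x640x3 uint8, blue, green, red), "fx", "fy", "cx", "cy" (pixels), "dist" ([k1, k2, p1, p2, k3] as OpenCV has them; the pictures are not rectified), "view" (4x4, takes a point from world to camera coordinates). Camera axes: x right, y down, z forward; pixel columns grow to the right and rows downward; lengths in m; the calibration is good to about 2 mm. A picture is of the moment at which its call begins. There is no depth.
- manip.job_done(): hands the job in, once; it reports no verdict.
The state is a dict: "clock": time; "qpos": joint angles; "joint_vel": joint speeds; "joint_torque": joint torques, N m; "eef_pos": TCP position; "tool_rot": TCP orientation; "contact_force": force on the tool from outside, world axes, zero at the start; "moment": the same for the moment, N m; "gripper_width": finger opening in m.
Only numpy, scipy, OpenCV 4.12 (cv2) and the standard library are available. Lean on these libraries where they do the work, as an engineer would, in place of code of your own. Each camera call takes 0.05 s, during which the arm holds its last target.

## Working session

There is one attempt and no reset: what is moved stays moved. The work goes in short steps, Python scripts to look and compute and a tool call to move; the robot and the scene stay as the last step left them, time stands still between calls to the robot, and variables do not carry over. Pictures are saved under pics/ and viewed, and the job is handed in when it is done.

Besides the shell and the picture viewer there is one more tool, called after ">>>" as name([rows], argument=value, ...), one row to a line, values as JSON. play_rows: Moves the arm, as the interface text tells. Its arguments: {"type":"object","properties":{"plan":{"type":"array","items":{"type":"array","items":{"type":"number"}}},"newtons":{"type":"number"}},"required":["plan"]}

```bash
ls; mkdir -p pics; python3 - <<'E'
from workcell import manip
import cv2,pickle
print(manip.read_state())
for n in("top","side"):
    c=manip.capture(n); cv2.imwrite(f"pics/{n}0.png",c["img"]); pickle.dump(c,open(f"{n}0.pkl","wb"))
    print({k:c[k] for k in c if k!="img"})
E
```

```text
pics
{'clock': 0.0, 'qpos': array([-1.39662434e+00,  4.91555758e-01,  1.55945718e+00, -1.41488132e-06,
        1.09169205e+00, -1.05585164e-01]), 'joint_vel': array([-1.04683488e-03, -6.34119118e-04,  4.98636183e-05, -2.62250695e-04,
       -1.90059957e-03, -1.15652512e-03]), 'joint_torque': array([-2.87003437e-03, -6.12642145e+01, -2.58185613e+01,  6.90490636e-02,
        4.81279241e-02, -1.15639596e-04]), 'eef_pos': array([ 0.17256398, -0.60044936,  0.21406145]), 'tool_rot': array([ 9.90232734e-01,  1.39423177e-01, -1.96964009e-05, -5.55819586e-04]), 'contact_force': array([-0.20290067,  0.33581535, -0.27539217]), 'moment': array([ 0.01904684, -0.00413842,  0.01760137]), 'gripper_width': 0.09476119638557076}
{'fx': 445.55511705327655, 'fy': 445.55511705327655, 'cx': 316.2757806010154, 'cy': 198.9267172645586, 'dist': array([-0.07616372,  0.        ,  0.        ,  0.        ,  0.        ]), 'view': array([[ 0.00770659, -0.99995827,  0.00490671,  0.07775071],
       [-0.99538549, -0.00814051, -0.095611  ,  0.47684405],
       [ 0.09564695, -0.00414724, -0.99540668,  1.37676942],
       [ 0.        ,  0.        ,  0.        ,  1.        ]])}
{'fx': 364.39261883371597, 'fy': 364.39261883371597, 'cx': 322.46069773899484, 'cy': 198.81348300917617, 'dist': array([-0.08611399,  0.        ,  0.        ,  0.        ,  0.        ]), 'view': array([[-0.87984979, -0.47523774,  0.00366607,  0.45801831],
       [-0.2440733 ,  0.4452287 , -0.86151009,  0.14009347],
       [ 0.40778986, -0.75889426, -0.50772722,  0.98222526],
       [ 0.        ,  0.        ,  0.        ,  1.        ]])}
```

View pics/top0.png

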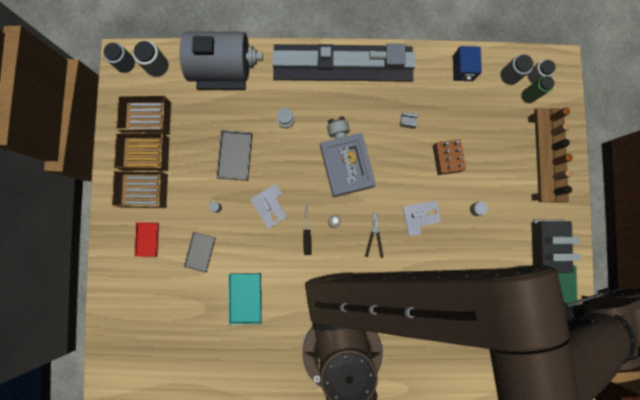

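View pics/side0.png

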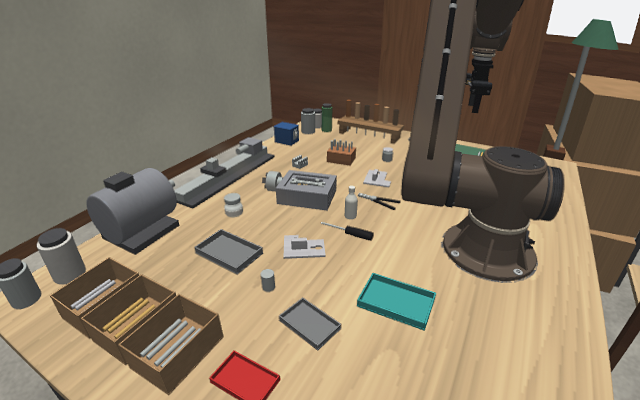

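```bash
cat > h.py <<'E'
import numpy as np,cv2,pickle
def proj(c,P):
    P=np.atleast_2d(np.asarray(P,float)); V=c["view"]
    K=np.array([[c["fx"],0,c["cx"]],[0,c["fy"],c["cy"]],[0,0,1]])
    p,_=cv2.projectPoints(P,cv2.Rodrigues(V[:3,:3])[0],V[:3,3],K,c["dist"]); return p[:,0]
def unproj(c,uv,z):
    K=np.array([[c["fx"],0,c["cx"]],[0,c["fy"],c["cy"]],[0,0,1]])
    n=cv2.undistortPoints(np.array(uv,float).reshape(-1,1,2),K,c["dist"])[:,0]
    V=c["view"];R=V[:3,:3];o=-R.T@V[:3,3]
    d=np.c_[n,np.ones(len(n))]@R
    return o+d*((z-o[2])/d[:,2])[:,None]
def ortho(c,x0,x1,y0,y1,z,s):  # s px per m; up = +x, left=+y
    H=int((x1-x0)*s);W=int((y1-y0)*s)
    jj,ii=np.meshgrid(np.arange(W),np.arange(H))
    P=np.stack([x1-ii/s,y1-jj/s,np.full(ii.shape,z)],-1).reshape(-1,3)
    m=proj(c,P).reshape(H,W,2).astype(np.float32)
    return cv2.remap(c["img"],m[...,0],m[...,1],cv2.INTER_CUBIC)
def frame(x,y,yaw,pts):
    pts=np.atleast_2d(np.asarray(pts,float));R=np.array([[np.cos(yaw),-np.sin(yaw)],[np.sin(yaw),np.cos(yaw)]])
    o=pts.copy();o[:,:2]=pts[:,:2]@R.T+[x,y];return o
def load(n):return pickle.load(open(n+".pkl","rb"))
def crop(c,u0,u1,v0,v1,k,polys=(),f=None):
    im=cv2.resize(c["img"][v0:v1,u0:u1],None,fx=k,fy=k,interpolation=cv2.INTER_CUBIC)
    for P,col in polys:
        p=((proj(c,P)-[u0,v0]+.5)*k-.5)
        cv2.polylines(im,[np.round(p*8).astype(np.int32)],True,col,1,cv2.LINE_AA,3)
    cv2.imwrite(f,im)
E
python3 - <<'E'
from h import *
c=load("top0")
crop(c,240,380,105,235,5,(), "pics/c1.png")
crop(c,390,480,100,240,4,(), "pics/c2.png")
crop(c,190,290,105,240,4,(), "pics/c3.png")
c=load("side0")
crop(c,260,400,160,260,5,(), "pics/c4.png")
E
```

```text
(no output)
```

View pics/c1.png

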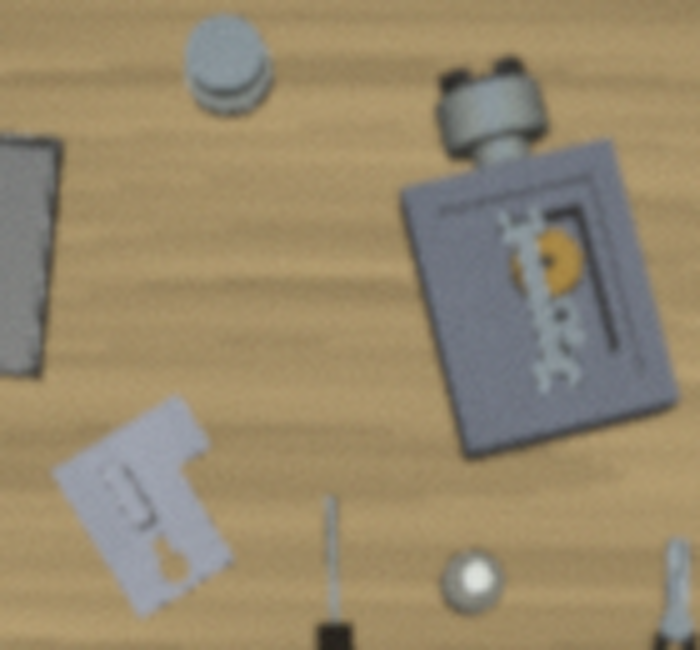

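View pics/c2.png

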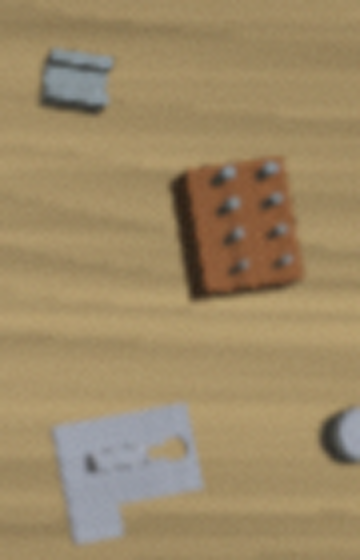

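View pics/c3.png

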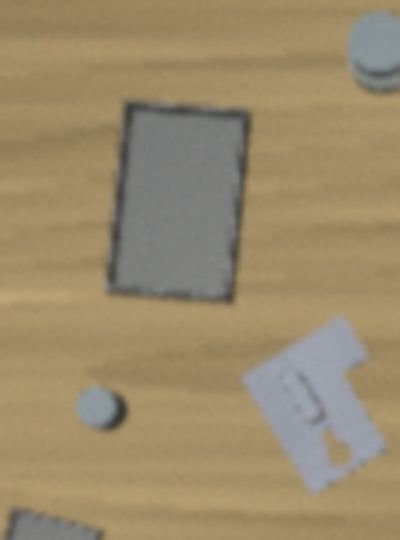

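View pics/c4.png

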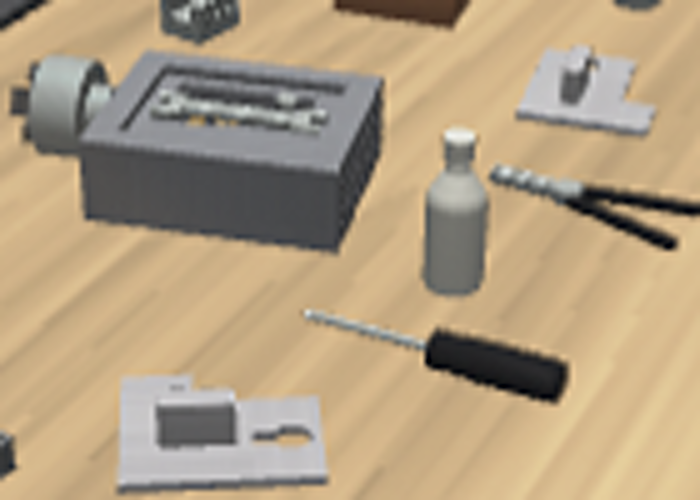

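```bash
cat > fit1.py <<'E'
from h import *
from scipy.optimize import least_squares
c=load("top0")
def fit(pix,model,x0):
    r=least_squares(lambda p:(proj(c,frame(*p,model))-pix).ravel(),x0)
    print(r.x,np.abs(r.fun).max());return r.x
px=lambda L,u,v,k:(np.array(L,float)+.5)/k-.5+[u,v]
cas=fit(px([[403,190],[611,143],[680,402],[468,452]],240,105,5),[[.085,.08,.06],[.085,-.055,.06],[-.085,-.055,.06],[-.085,.08,.06]],[.6,0,0])
z=.006
A=[[-.055,-.035,z],[.055,-.035,z],[.055,.06,z],[.015,.06,z],[.015,.035,z],[-.055,.035,z]]
B=[[a,-b,z] for a,b,z in A]
# left cover: 
L=px([[142,614],[53,470],[180,395],[211,440],[185,462],[234,562]],240,105,5)
l=fit(L,B if 0 else A,[.4,.2,2]); 
lb=fit(L,B,[.4,.2,1.3]); 
tr=fit(px([[124,101],[250,113],[233,302],[107,292]],190,105,4),[[.0775,.05,.022],[.0775,-.05,.022],[-.0775,-.05,.022],[-.0775,.05,.022]],[.5,.3,0])
print(unproj(c,px([[520,220],[556,388]],240,105,5),.067))
def box(x0,x1,y0,y1,z):return [[x0,y0,z],[x1,y0,z],[x1,y1,z],[x0,y1,z]]
def rec(z):return [[-.0645,-.0365,z],[.0645,-.0365,z],[.0645,.0615,z],[.0055,.0615,z],[.0055,.0365,z],[-.0645,.0365,z]]
th=np.linspace(0,6.28,20)
polys=[(frame(*cas,box(-.085,.085,-.055,.08,.06)),(0,0,255)),(frame(*cas,rec(.06)),(0,255,0)),(frame(*cas,rec(.052)),(0,160,0)),(frame(*cas,box(-.046,.05,-.027,.027,.052)),(255,0,0)),
 (frame(*cas,np.c_[-.032+.007*np.cos(th),.007*np.sin(th),0*th+.064]),(255,0,255))]
E
cat > s.py <<'E'
from fit1 import *
crop(c,315,380,110,200,8,[],"pics/d0.png")
crop(c,315,380,110,200,8,polys,"pics/d1.png")
s=load("side0")
crop(s,260,345,160,215,8,[],"pics/d2.png")
crop(s,260,345,160,215,8,polys,"pics/d3.png")
E
python3 s.py
```

```text
[ 0.58541864 -0.02654901  0.24525701] 0.6587409496248142
[ 0.45111813  0.20335355 -0.49287373] 45.636049128383036
[0.44998675 0.23289528 0.55673181] 1.0822503618918518
[ 0.61458242  0.34356233 -0.066449  ] 0.5890791623183418
[[ 0.62830828 -0.00121246  0.067     ]
 [ 0.5241434  -0.0233463   0.067     ]]
```

View pics/d1.png

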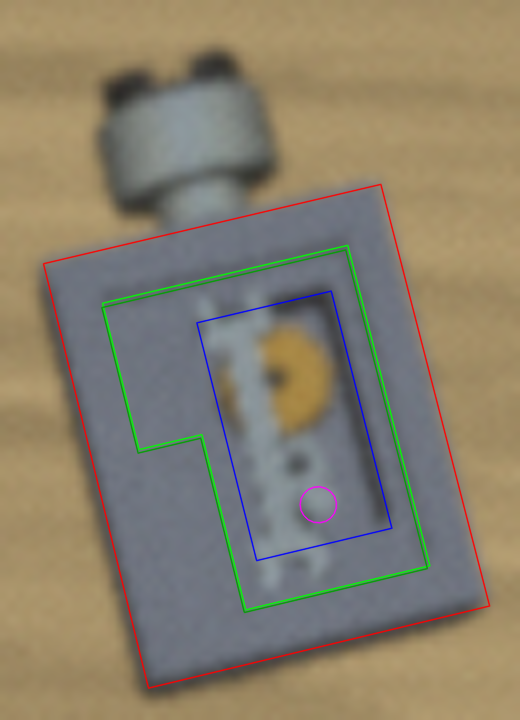

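View pics/d2.png

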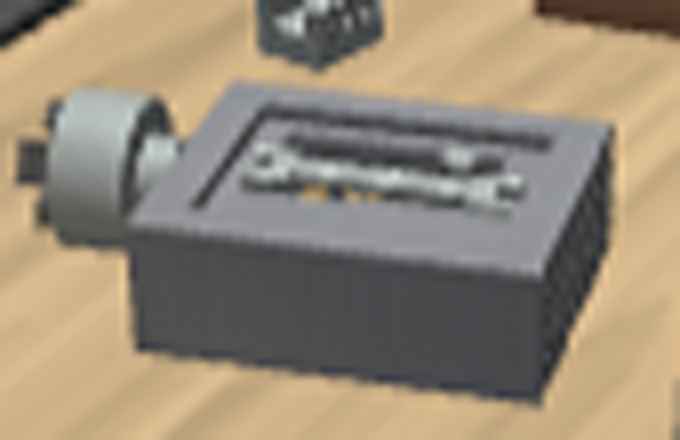

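View pics/d3.png

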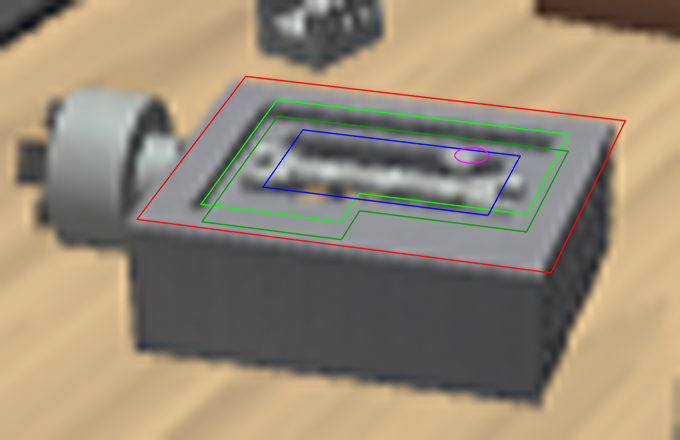

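```bash
cat > s2.py <<'E'
from fit1 import *
R=px([[53,427],[186,403],[204,488],[119,503],[125,538],[78,545]],390,100,4)
# plate_a x points left(image): corners at +x: top-left is (55,-35); 
pa=fit(R,[[.055,-.035,z],[-.055,-.035,z],[-.055,.035,z],[.015,.035,z],[.015,.06,z],[.055,.06,z]],[.4,-.25,1.7])
s=load("side0")
# spanner: line from top view; ends in c1 pix
for name,t,sd in (("end chuck",[232,318],[262,165]),("end far",[293,572],[508,190])):
    tp=(np.array(t)+.5)/8-.5+[315,110]; sp=(np.array(sd)+.5)/8-.5+[260,160]
    for zz in (.052,.059,.06,.067,.075): print(name,zz,unproj(c,[tp],zz)[0,:2],unproj(s,[sp],zz)[0,:2])
g=[(frame(*pa,[[.055,-.035,z],[-.055,-.035,z],[-.055,.035,z],[.015,.035,z],[.015,.06,z],[.055,.06,z]]),(0,0,255)),(frame(*pa,box(-.008,.034,-.007,.007,.036)),(0,255,0)),(frame(*pa,np.c_[-.04+.009*np.cos(th),.009*np.sin(th),0*th+.006]),(255,0,255))]
crop(c,395,450,195,245,10,g,"pics/e1.png")
crop(s,355,400,165,190,14,g,"pics/e2.png")
E
python3 s2.py
```

```text
[ 0.58541864 -0.02654901  0.24525701] 0.6587409496248142
[ 0.45111813  0.20335355 -0.49287373] 45.636049128383036
[0.44998675 0.23289528 0.55673181] 1.0822503618918518
[ 0.61458242  0.34356233 -0.066449  ] 0.5890791623183418
[[ 0.62830828 -0.00121246  0.067     ]
 [ 0.5241434  -0.0233463   0.067     ]]
[ 0.43190463 -0.25504302  1.76313132] 0.5712136994646926
end chuck 0.052 [ 0.62923053 -0.00208232] [ 0.63792368 -0.0044282 ]
end chuck 0.059 [ 0.62775795 -0.0016233 ] [0.63048356 0.00677158]
end chuck 0.06 [ 0.62754758 -0.00155772] [0.62942068 0.00837155]
end chuck 0.067 [ 0.626075  -0.0010987] [0.62198055 0.01957134]
end chuck 0.075 [ 6.24392055e-01 -5.74099957e-04] [0.61347755 0.0323711 ]
end far 0.052 [ 0.5297201  -0.02577671] [ 0.53708816 -0.03436515]
end far 0.059 [ 0.52875833 -0.02519606] [ 0.53089574 -0.02279493]
end far 0.06 [ 0.52862094 -0.02511311] [ 0.53001111 -0.02114204]
end far 0.067 [ 0.52765917 -0.02453246] [ 0.5238187  -0.00957182]
end far 0.075 [ 0.52656001 -0.02386885] [0.51674165 0.00365128]
```

View pics/e1.png

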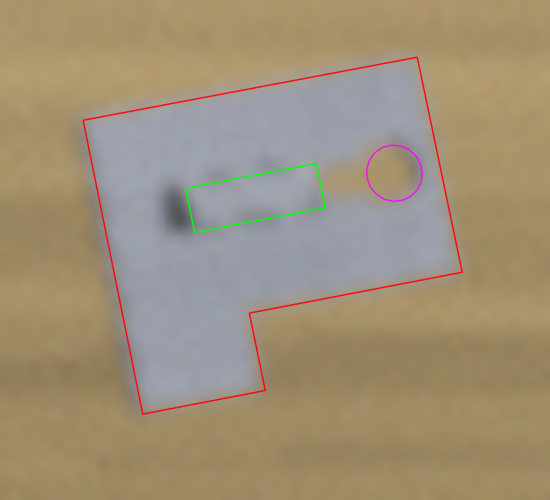

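View pics/e2.png

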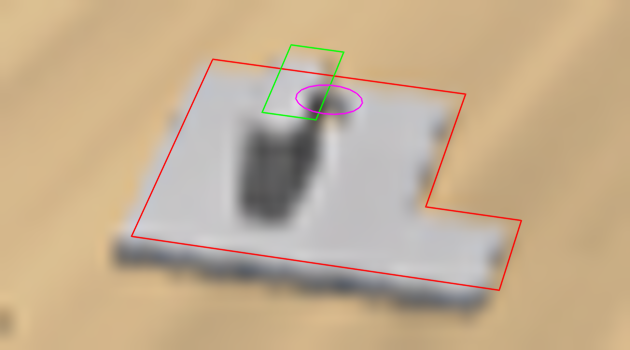

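View pics/d0.png

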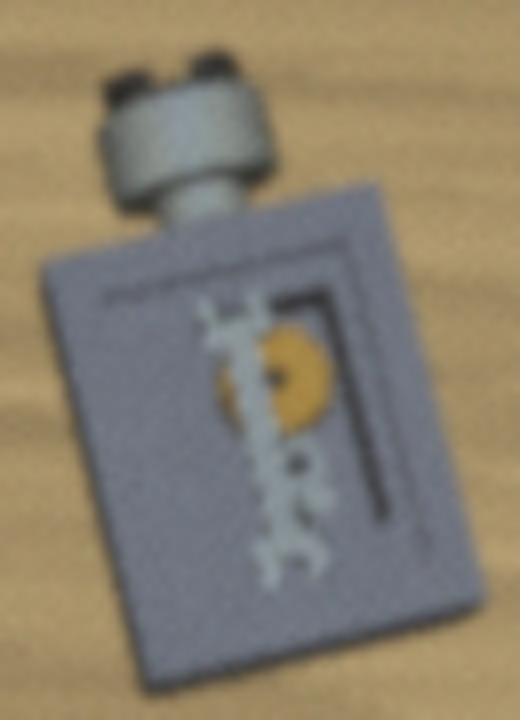

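```bash
cat > s3.py <<'E'
from fit1 import *
# ortho in casing frame, z=.059, 5px/mm: up=+x,left=+y
s=5000;W,H=500,700
jj,ii=np.meshgrid(np.arange(W),np.arange(H))
P=np.stack([.07-ii/s,.05-jj/s,np.full(ii.shape,.059)],-1).reshape(-1,3)
m=proj(c,frame(*cas,P)).reshape(H,W,2).astype(np.float32)
im=cv2.remap(c["img"],m[...,0],m[...,1],cv2.INTER_CUBIC)
im=cv2.convertScaleAbs(im,alpha=1.7,beta=-60)
for k in range(0,W,50): cv2.line(im,(k,0),(k,8 if k%250 else 16),(0,0,255),1)
for k in range(0,H,50): cv2.line(im,(0,k),(8 if k!=350 else 16,k),(0,0,255),1)
cv2.imwrite("pics/f1.png",cv2.resize(im,None,fx=.85,fy=.85))
E
python3 s3.py
```

```text
[ 0.58541864 -0.02654901  0.24525701] 0.6587409496248142
[ 0.45111813  0.20335355 -0.49287373] 45.636049128383036
[0.44998675 0.23289528 0.55673181] 1.0822503618918518
[ 0.61458242  0.34356233 -0.066449  ] 0.5890791623183418
[[ 0.62830828 -0.00121246  0.067     ]
 [ 0.5241434  -0.0233463   0.067     ]]
```

View pics/f1.png

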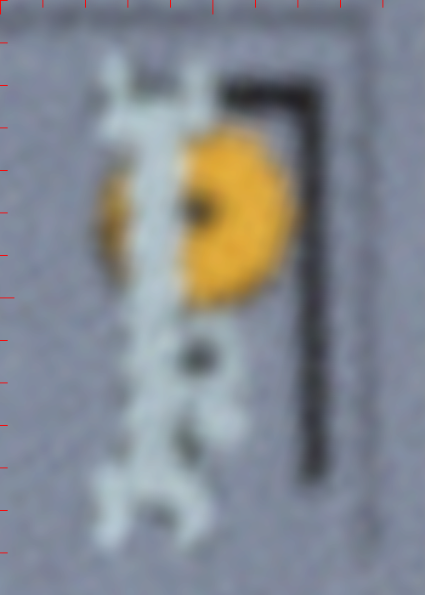

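```bash
cat > mv.py <<'E'
import sys,numpy as np
from workcell import manip
from scipy.spatial.transform import Rotation as R
def st():
    s=manip.read_state();return s,R.from_quat(s["tool_rot"]),np.array(s["eef_pos"])
def yawnow(r):
    x=r.as_matrix()[:,0];return np.arctan2(x[1],x[0])
def mv(x,y,z,yaw,q=None):
    s,r,p=st() if q is None else q
    T=R.from_euler("z",yaw)*R.from_euler("x",np.pi)
    d=r.inv().apply(np.array([x,y,z])-p)*100
    w=(r.inv()*T).as_rotvec()
    print(np.round(d,2).tolist(),np.round(w,3).tolist())
def show():
    s,r,p=st();print("t",round(s["clock"],2),"p",p.round(4),"yaw",round(yawnow(r),4),"tilt",r.as_matrix()[:,2].round(4),"F",np.round(s["contact_force"],1),"w",round(s["gripper_width"],4),"q",np.round(s["qpos"],2))
CAS=(.5854,-.0265,.2453)
def cw(x,y,c=CAS):
    ca,sa=np.cos(c[2]),np.sin(c[2]);return c[0]+ca*x-sa*y,c[1]+sa*x+ca*y
E
python3 - <<'E'
from mv import *
show(); x,y=cw(.020,.0133);print(x,y)
mv(x,y,.20,.2453);mv(x,y,.09,.2453)
E
```

```text
t 0.1 p [ 0.1726 -0.6004  0.2141] yaw 0.2798 tilt [-2.e-04  1.e-03 -1.e+00] F [-0.6 -1.3  0.1] w 0.0952 q [-1.4   0.49  1.56 -0.    1.09 -0.11]
0.6015714204660156 -0.008741194856879252
[57.57, -45.02, 1.46] [-0.001, -0.0, 0.034]
[57.57, -45.01, 12.46] [-0.001, -0.0, 0.034]
```

>>> play_rows([
  [148,57.6,-45.0,1.5,0,0,0.034],
  [148,57.6,-45.0,1.5,0,0,0.034],
  [148,57.6,-45.0,1.5,0,0,0.034],
  [148,57.6,-45.0,1.5,0,0,0.034],
  [148,57.6,-45.0,1.5,0,0,0.034],
  [148,57.6,-45.0,1.5,0,0,0.034],
  [148,57.6,-45.0,1.5,0,0,0.034],
  [148,57.6,-45.0,1.5,0,0,0.034],
  [148,57.6,-45.0,1.5,0,0,0.034],
  [148,57.6,-45.0,1.5,0,0,0.034],
  [148,57.6,-45.0,1.5,0,0,0.034],
  [148,57.6,-45.0,1.5,0,0,0.034],
  [148,57.6,-45.0,1.5,0,0,0.034],
  [148,57.6,-45.0,1.5,0,0,0.034],
  [148,57.6,-45.0,1.5,0,0,0.034],
  [148,57.6,-45.0,1.5,0,0,0.034],
  [148,57.6,-45.0,1.5,0,0,0.034],
  [148,57.6,-45.0,1.5,0,0,0.034],
  [148,57.6,-45.0,1.5,0,0,0.034],
  [148,57.6,-45.0,1.5,0,0,0.034],
], newtons=40)

```text
clock: 1.77
eef_pos: [0.6019, -0.0078, 0.1989]
tool_rot: [0.992, 0.124, -0.001, -0.001]
contact_force: [-0.4, -0.5, 1.1]
gripper_width: 0.0397
```

```bash
python3 - <<'E'
from mv import *
show(); x,y=cw(.020,.0133)
mv(x,y,.09,.2453);mv(x,y,.0535,.2453)
E
```

```text
t 1.77 p [ 0.6019 -0.0078  0.1989] yaw 0.2481 tilt [-0.0014  0.001  -1.    ] F [-0.4 -0.5  1.1] w 0.0397 q [-0.12  0.47  1.64  0.    1.03  1.2 ]
[-0.05, 0.1, 10.89] [-0.001, 0.001, 0.003]
[-0.04, 0.1, 14.54] [-0.001, 0.001, 0.003]
```

>>> play_rows([
  [148,0,0.1,4,0,0,0.003],
  [148,0,0.1,8,0,0,0.003],
  [148,0,0.1,11,0,0,0.003],
  [148,0,0.1,12,0,0,0.003],
  [148,0,0.1,12.4,0,0,0.003],
  [148,0,0.1,12.4,0,0,0.003],
])

```text
clock: 2.27
eef_pos: [0.602, -0.0094, 0.0752]
tool_rot: [0.993, 0.122, -0.001, -0.001]
contact_force: [0.4, 0.4, 0.2]
gripper_width: 0.0396
```

```bash
python3 - <<'E'
from mv import *
from h import *
show(); x,y=cw(.020,.0133)
mv(x,y,.0535,.2453)
for n in("top","side"):
    c=manip.capture(n); pickle.dump(c,open(n+"1.pkl","wb"))
    if n=="side": crop(c,260,345,130,215,8,[],"pics/g1.png")
    else: crop(c,300,390,100,205,6,[],"pics/g2.png")
E
```

```text
t 2.27 p [ 0.602  -0.0094  0.0752] yaw 0.2442 tilt [-0.0017  0.001  -1.    ] F [0.4 0.4 0.2] w 0.0396 q [-0.13  0.63  1.75  0.    0.77  1.2 ]
[-0.03, -0.07, 2.17] [-0.001, 0.001, -0.001]
```

View pics/g1.png

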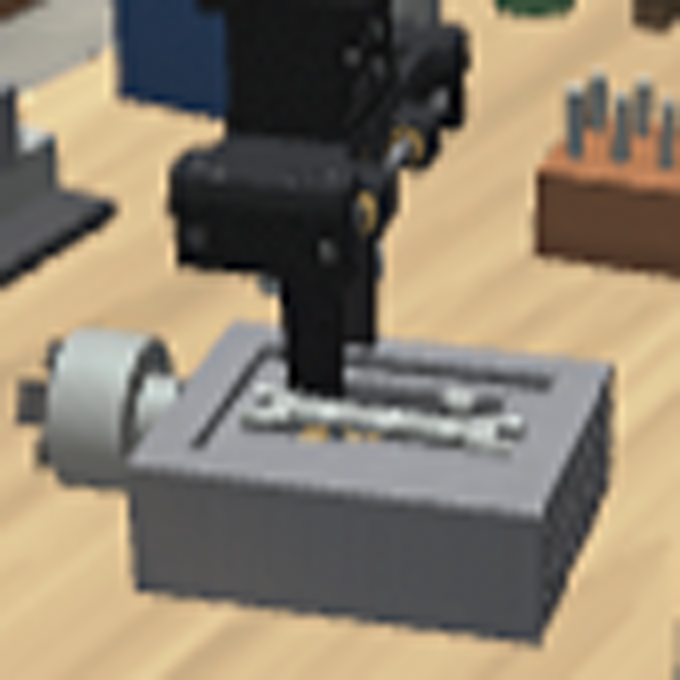

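View pics/g2.png

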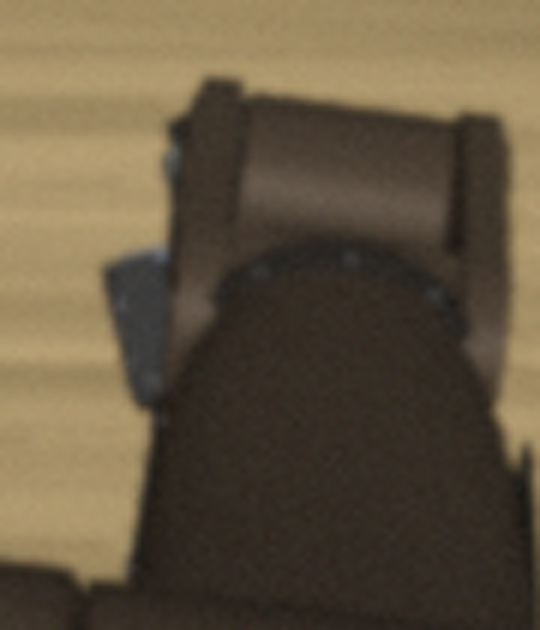

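>>> play_rows([
  [148,0,-0.07,0.6,0,0,0],
  [148,0,-0.07,1.2,0,0,0],
  [148,0,-0.07,1.7,0,0,0],
  [148,0,-0.07,2.0,0,0,0],
  [148,0,-0.07,2.15,0,0,0],
  [148,0,-0.07,2.15,0,0,0],
  [148,0,-0.07,2.15,0,0,0],
])

```text
clock: 2.95
eef_pos: [0.6027, -0.0084, 0.0551]
tool_rot: [0.993, 0.122, 0.001, -0.0]
contact_force: [-0.6, 0.2, -0.1]
gripper_width: 0.0396
```

>>> play_rows([
  [148,-0.08,0,0.1,0,0,0],
  [148,-0.08,0,0.18,0,0,0],
  [148,-0.08,0,0.18,0,0,0],
  [255,-0.08,0,0.18,0,0,0],
  [255,-0.08,0,0.18,0,0,0],
  [255,-0.08,0,0.18,0,0,0],
  [255,-0.08,0,0.18,0,0,0],
  [255,-0.08,0,0.18,0,0,0],
  [255,-0.08,0,0.18,0,0,0],
  [255,-0.08,0,0.18,0,0,0],
])

```text
clock: 3.78
eef_pos: [0.6019, -0.0086, 0.0533]
tool_rot: [0.993, 0.122, 0.001, -0.0]
contact_force: [-0.2, 0.4, 1.4]
gripper_width: 0.0122
```

>>> play_rows([
  [255,0,0,-1,0,0,0],
  [255,0,0,-3,0,0,0],
  [255,0,0,-6,0,0,0],
  [255,0,0,-10,0,0,0],
  [255,0,0,-11,0,0,0],
  [255,0,0,-11,0,0,0],
])

```text
clock: 4.28
eef_pos: [0.6031, -0.0088, 0.1671]
tool_rot: [0.993, 0.122, 0.004, 0.0]
contact_force: [0.4, -1.0, -0.8]
gripper_width: 0.012
```

```bash
python3 - <<'E'
from mv import *
from h import *
show()
c=manip.capture("side"); pickle.dump(c,open("side2.pkl","wb"))
crop(c,230,370,90,215,5,[],"pics/g3.png")
TR=(.6146,.3436,-.0664)
x,y=cw(.0215,0,TR)
mv(x,y,.165,-.0664);mv(x,y,.0075,-.0664)
E
```

```text
t 4.28 p [ 0.6031 -0.0088  0.1671] yaw 0.2448 tilt [ 7.1e-03 -1.0e-04 -1.0e+00] F [ 0.4 -1.  -0.8] w 0.012 q [-0.12  0.51  1.67  0.    0.95  1.2 ]
[11.8, -33.22, -0.01] [0.0, -0.004, 0.311]
[11.74, -33.23, 15.74] [0.0, -0.004, 0.311]
```

View pics/g3.png

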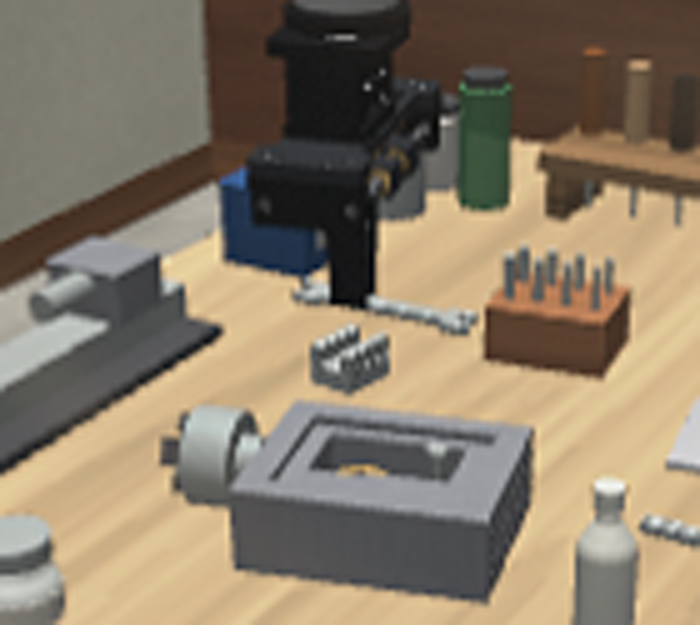

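>>> play_rows([
  [255,2,-4,0,0,0,0.05],
  [255,4,-8,0,0,0,0.1],
  [255,5,-12,0,0,0,0.15],
  [255,6.5,-16,0,0,0,0.2],
  [255,8,-20,0,0,0,0.25],
  [255,9,-24,0,0,0,0.3],
  [255,10,-28,0,0,0,0.31],
  [255,11,-31,0,0,0,0.31],
  [255,11.8,-33.2,0,0,0,0.311],
  [255,11.8,-33.2,3,0,0,0.311],
  [255,11.8,-33.2,7,0,0,0.311],
  [255,11.8,-33.2,10,0,0,0.311],
  [255,11.8,-33.2,12,0,0,0.311],
  [255,11.8,-33.2,12,0,0,0.311],
])

```text
clock: 5.5
eef_pos: [0.6333, 0.3407, 0.0376]
tool_rot: [0.999, -0.033, -0.003, 0.002]
contact_force: [-0.6, -0.8, -0.9]
gripper_width: 0.0123
```

```bash
python3 - <<'E'
from mv import *
from h import *
show()
c=manip.capture("side"); pickle.dump(c,open("side3.pkl","wb"))
crop(c,150,310,160,300,5,[],"pics/g4.png")
TR=(.6146,.3436,-.0664)
x,y=cw(.0215,0,TR)
mv(x,y,.0075,-.0664)
E
```

```text
t 5.5 p [0.6333 0.3407 0.0376] yaw -0.0662 tilt [-0.0062 -0.0039 -1.    ] F [-0.6 -0.8 -0.9] w 0.0123 q [ 0.4   0.81  1.44 -0.    0.9   2.04]
[0.14, -0.11, 3.34] [0.003, 0.003, 0.0]
```

View pics/g4.png

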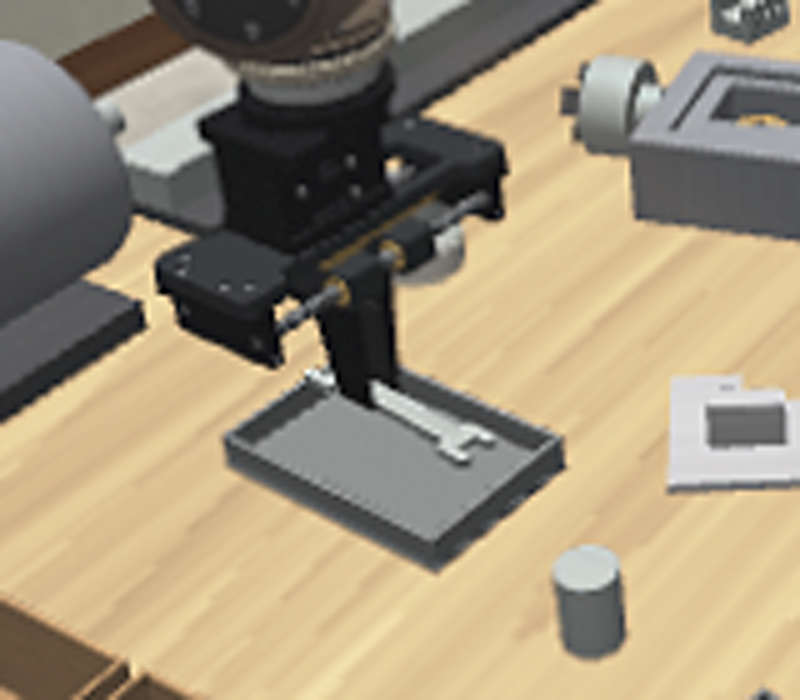

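>>> play_rows([
  [255,0.14,-0.11,1,0,0,0],
  [255,0.14,-0.11,2,0,0,0],
  [255,0.14,-0.11,2.6,0,0,0],
  [255,0.14,-0.11,3.0,0,0,0],
  [255,0.14,-0.11,3.2,0,0,0],
  [255,0.14,-0.11,3.25,0,0,0],
  [255,0.14,-0.11,3.25,0,0,0],
])

```text
clock: 6.13
eef_pos: [0.6366, 0.3423, 0.0091]
tool_rot: [0.999, -0.033, -0.001, 0.001]
contact_force: [0.8, -0.6, 2.3]
gripper_width: 0.0122
```

Touching lightly; release and lift.

>>> play_rows([
  [160,0,0,0,0,0,0],
  [160,0,0,0,0,0,0],
  [160,0,0,0,0,0,0],
  [160,0,0,0,0,0,0],
  [160,0,0,-2,0,0,0],
  [160,0,0,-5,0,0,0],
  [160,0,0,-9,0,0,0],
  [160,0,0,-13,0,0,0],
  [160,0,0,-17,0,0,0],
  [160,0,0,-17,0,0,0],
])

```text
clock: 6.97
eef_pos: [0.6393, 0.3438, 0.1882]
tool_rot: [0.999, -0.033, 0.005, -0.002]
contact_force: [-0.2, 0.2, 0.4]
gripper_width: 0.0352
```

```bash
python3 - <<'E'
from mv import *
from h import *
show()
c=manip.capture("side"); pickle.dump(c,open("side4.pkl","wb"))
crop(c,180,310,190,300,6,[],"pics/g5.png")
E
```

```text
t 6.97 p [0.6393 0.3438 0.1882] yaw -0.0661 tilt [ 0.0098  0.0029 -0.9999] F [-0.2  0.2  0.4] w 0.0352 q [ 0.4   0.66  1.32 -0.    1.16  2.04]
```

View pics/g5.png

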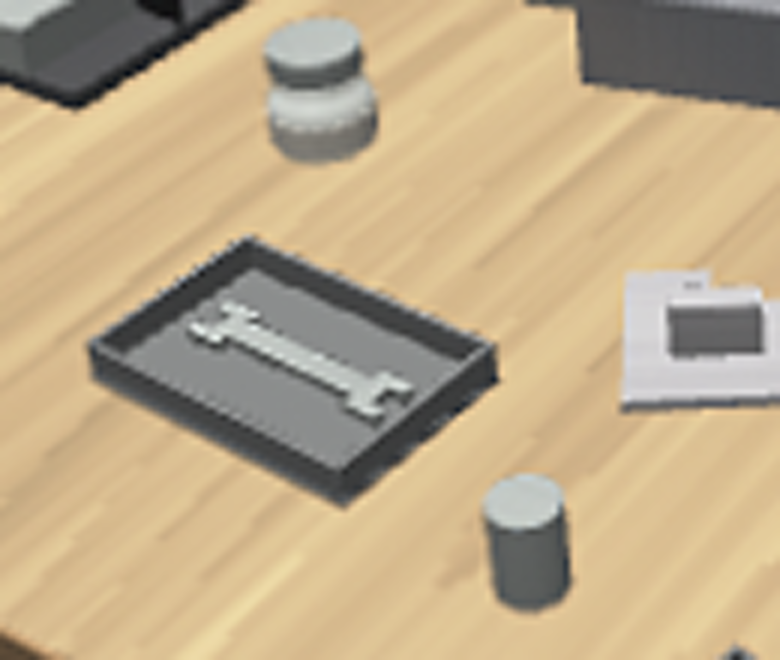

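```bash
cat > rf.py <<'E'
from h import *
from scipy.optimize import minimize
def render_fit(c,outline,zt,zb,p0,holes=(),exclude=(),pad=6,sig=.9,verbose=True):
    S=8
    o=np.array(outline,float)
    top=np.c_[o,np.full(len(o),zt)];bot=np.c_[o,np.full(len(o),zb)]
    pr=proj(c,frame(*p0,np.r_[top,bot]));u0,v0=np.floor(pr.min(0)).astype(int)-pad;u1,v1=np.ceil(pr.max(0)).astype(int)+pad
    img=c["img"][v0:v1,u0:u1].astype(float);h,w=img.shape[:2]
    def mask(polys):
        m=np.zeros((h*S,w*S),np.uint8)
        for P in polys:
            q=((proj(c,P)-[u0,v0]+.5)*S-.5)
            cv2.fillPoly(m,[np.round(q*16).astype(np.int32)],1,shift=4)
        return m
    wgt=np.ones((h,w))
    for P in exclude:
        e=cv2.resize(mask([frame(*p0,P)]).astype(np.float32),(w,h),interpolation=cv2.INTER_AREA);wgt[e>0]=0
    def cost(p,s=sig,ret=False):
        t=frame(*p,top);b=frame(*p,bot);n=len(t)
        mt=mask([t]);
        for H in holes: mt[mask([frame(*p,H)])>0]=0
        ms=mask([b]+[np.array([t[i],t[(i+1)%n],b[(i+1)%n],b[i]]) for i in range(n)]);full=mask([t]);ms[full>0]=0
        down=lambda m:cv2.GaussianBlur(cv2.resize(m.astype(np.float32),(w,h),interpolation=cv2.INTER_AREA),(0,0),s)
        a=down(mt);b2=down(ms)
        A=np.stack([a,b2,1-a-b2,a*0+1],-1)[...,:3][wgt>0]
        y=img[wgt>0]
        sol,_,_,_=np.linalg.lstsq(A,y,rcond=None)
        r=y-A@sol
        if ret: return r.std(),sol
        return np.abs(r).clip(0,60).mean()
    best=None
    for s in (.5,.8,1.1):
        x0=np.array(p0)
        r=minimize(cost,x0,args=(s,),method="Nelder-Mead",options=dict(initial_simplex=[x0,x0+[.002,0,0],x0+[0,.002,0],x0+[0,0,.02]],xatol=2e-5,fatol=1e-4,maxiter=300))
        print(s,r.fun,r.x.round(5))
        if best is None or r.fun<best.fun: best=r
    return best.x
th=np.linspace(0,2*np.pi,9)[:-1]+np.pi/8
PA=[[-.055,-.035],[.055,-.035],[.055,.06],[.015,.06],[.015,.035],[-.055,.035]]
PB=[[a,-b] for a,b in PA]
KH=[np.c_[-.04+.00974*np.cos(th),.00974*np.sin(th),0*th+.006],[[-.04,-.005,.006],[-.017,-.005,.006],[-.017,.005,.006],[-.04,.005,.006]]]
GR=[[-.012,-.018,.006],[.045,-.018,.006],[.045,.018,.006],[-.012,.018,.006]]
GR2=[[-.015,-.02,.036],[.045,-.02,.036],[.045,.02,.036],[-.015,.02,.036]]
if __name__=="__main__":
    c=load("top0")
    print("plate_a");render_fit(c,PA,.006,0,[.4319,-.2550,1.763],KH,[GR,GR2])
    print("casing");render_fit(c,[[-.085,-.055],[.085,-.055],[.085,.08],[-.085,.08]],.06,0,[.5854,-.0265,.2453],(),
      [[[-.067,-.039,.06],[.067,-.039,.06],[.067,.064,.06],[-.067,.064,.06]],[[.075,-.04,.079],[.17,-.04,.079],[.17,.04,.079],[.075,.04,.079]],[[.07,-.04,.06],[.17,-.04,.06],[.17,.04,.06],[.07,.04,.06]]])
    print("tray");render_fit(c,[[-.0775,-.05],[.0775,-.05],[.0775,.05],[-.0775,.05]],.022,0,[.6146,.3436,-.066],(),[[[-.07,-.043,.022],[.07,-.043,.022],[.07,.043,.022],[-.07,.043,.022]]])
E
python3 rf.py
```

```text
plate_a
0.5 5.445177425272295 [ 0.43296 -0.25461  1.75725]
0.8 5.1544733079866845 [ 0.43295 -0.25417  1.75738]
1.1 5.204804950004408 [ 0.43308 -0.25426  1.75547]
casing
0.5 4.84406501213063 [ 0.58727 -0.02644  0.2525 ]
0.8 4.252719346360784 [ 0.58728 -0.0263   0.25537]
1.1 4.487511473258449 [ 0.58715 -0.02628  0.25557]
tray
0.5 5.537306094908922 [ 0.61636  0.34446 -0.06819]
0.8 5.399749335892309 [ 0.61684  0.34538 -0.07004]
1.1 5.6519197654582465 [ 0.61675  0.3451  -0.06659]
```

```bash
sed -i 's/^CAS=.*/CAS=(.5873,-.0263,.2553)\nPA=(.43296,-.25417,1.7573)/' mv.py; python3 - <<'E'
from mv import *
show(); x,y=cw(.013,0,PA);print(x,y)
mv(x,y,.18,PA[2]);mv(x,y,.012,PA[2])
E
```

```text
t 7.02 p [0.6382 0.3433 0.1841] yaw -0.0662 tilt [ 0.0059  0.0012 -1.    ] F [ 0.4  0.5 -0.2] w 0.0355 q [ 0.4   0.66  1.32 -0.    1.15  2.04]
0.43054948358105427 -0.2413954389275407
[-16.86, 59.72, 0.22] [0.004, -0.006, -1.823]
[-16.95, 59.74, 17.02] [0.004, -0.006, -1.823]
```

>>> play_rows([
  [94,-1,3,0,0,0,-0.1],
  [94,-2,7,0,0,0,-0.2],
  [94,-3,11,0,0,0,-0.3],
  [94,-4,15,0,0,0,-0.42],
  [94,-5.5,19,0,0,0,-0.54],
  [94,-6.5,23,0,0,0,-0.66],
  [94,-7.5,27,0,0,0,-0.78],
  [94,-8.7,31,0,0,0,-0.9],
  [94,-9.8,35,0,0,0,-1.02],
  [94,-11,39,0,0,0,-1.14],
  [94,-12,43,0,0,0,-1.26],
  [94,-13.2,47,0,0,0,-1.38],
  [94,-14.3,51,0,0,0,-1.5],
  [94,-15.5,55,0,0,0,-1.62],
  [94,-16.5,58.5,0.2,0,0,-1.73],
  [94,-16.9,59.7,0.2,0,0,-1.823],
  [94,-16.9,59.7,0.2,0,0,-1.823],
  [94,-16.9,59.7,0.2,0,0,-1.823],
  [94,-16.9,59.7,0.2,0,0,-1.823],
])

```text
clock: 8.6
eef_pos: [0.4295, -0.2413, 0.1794]
tool_rot: [0.64, 0.769, 0.002, 0.001]
contact_force: [1.0, 0.2, -1.2]
gripper_width: 0.0603
```

```bash
python3 - <<'E'
from mv import *
show(); x,y=cw(.013,0,PA)
mv(x,y,.012,PA[2])
E
```

```text
t 8.6 p [ 0.4295 -0.2413  0.1794] yaw 1.7535 tilt [ 0.0046  0.0023 -1.    ] F [ 1.   0.2 -1.2] w 0.0603 q [-0.65  0.35  1.92  0.01  0.87 -0.84]
[-0.06, 0.01, 16.74] [0.005, -0.001, -0.004]
```

>>> play_rows([
  [94,0,0,4,0,0,0],
  [94,-0.06,0,8,0.004,0,-0.004],
  [94,-0.06,0,12,0.004,0,-0.004],
  [94,-0.06,0,13,0.004,0,-0.004],
  [94,-0.06,0,13,0.004,0,-0.004],
  [94,-0.06,0,13,0.004,0,-0.004],
])

```text
clock: 9.1
eef_pos: [0.4308, -0.241, 0.0501]
tool_rot: [0.638, 0.77, 0.001, -0.001]
contact_force: [0.6, -0.3, 0.8]
gripper_width: 0.06
```

```bash
python3 - <<'E'
from mv import *
from h import *
show(); x,y=cw(.013,0,PA)
mv(x,y,.012,PA[2])
c=manip.capture("side"); pickle.dump(c,open("side5.pkl","wb"))
crop(c,330,430,130,220,7,[],"pics/k1.png")
E
```

```text
t 9.1 p [ 0.4308 -0.241   0.0501] yaw 1.7578 tilt [ 3.0e-04  1.9e-03 -1.0e+00] F [ 0.6 -0.3  0.8] w 0.06 q [-0.64  0.56  2.03  0.    0.55 -0.83]
[-0.04, -0.03, 3.81] [0.001, -0.002, 0.0]
```

View pics/k1.png

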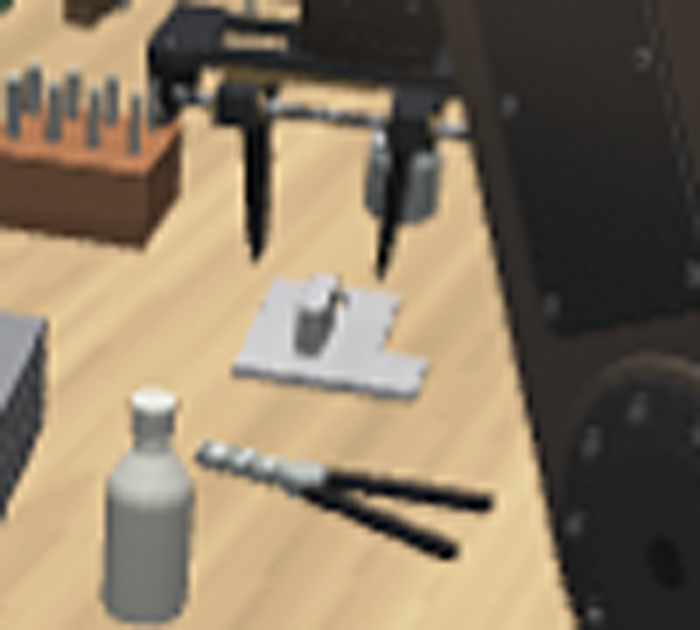

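>>> play_rows([
  [94,-0.04,-0.03,1.2,0,0,0],
  [94,-0.04,-0.03,2.4,0,0,0],
  [94,-0.04,-0.03,3.2,0,0,0],
  [94,-0.04,-0.03,3.6,0,0,0],
  [94,-0.04,-0.03,3.75,0,0,0],
  [94,-0.04,-0.03,3.75,0,0,0],
  [94,-0.04,-0.03,3.75,0,0,0],
  [255,-0.04,-0.03,3.75,0,0,0],
  [255,-0.04,-0.03,3.75,0,0,0],
  [255,-0.04,-0.03,3.75,0,0,0],
  [255,-0.04,-0.03,3.75,0,0,0],
  [255,-0.04,-0.03,3.75,0,0,0],
  [255,-0.04,-0.03,3.75,0,0,0],
  [255,-0.04,-0.03,3.75,0,0,0],
  [255,-0.04,-0.03,3.75,0,0,0],
], newtons=55)

```text
clock: 10.4
eef_pos: [0.4309, -0.2419, 0.0134]
tool_rot: [0.638, 0.77, 0.001, 0.0]
contact_force: [0.8, -0.9, 0.3]
gripper_width: 0.0136
```

```bash
python3 - <<'E'
from mv import *
show(); 
s,r,p=st();c,sn=np.cos(PA[2]),np.sin(PA[2]);d=p[:2]-PA[:2];print("tcp in plate frame",c*d[0]+sn*d[1],-sn*d[0]+c*d[1])
E
```

```text
t 10.4 p [ 0.4309 -0.2419  0.0134] yaw 1.7578 tilt [ 1.8e-03  7.0e-04 -1.0e+00] F [ 0.8 -0.9  0.3] w 0.0136 q [-0.65  0.63  2.05  0.    0.46 -0.84]
tcp in plate frame 0.012471381819408735 -0.0002857863903904579
```

>>> play_rows([
  [255,0,0,-1,0,0,0],
  [255,0,0,-3,0,0,0],
  [255,0,0,-6,0,0,0],
  [255,0,0,-10,0,0,0],
  [255,0,0,-14,0,0,0],
  [255,0,0,-17,0,0,0],
  [255,0,0,-17,0,0,0],
])

```text
clock: 10.98
eef_pos: [0.4321, -0.243, 0.1894]
tool_rot: [0.638, 0.77, 0.001, 0.005]
contact_force: [0.2, -0.1, -2.1]
gripper_width: 0.0139
```

```bash
python3 - <<'E'
from mv import *
show(); x,y=cw(.0205,0);print(x,y)
mv(x,y,.18,CAS[2])
E
```

```text
t 10.98 p [ 0.4321 -0.243   0.1894] yaw 1.7579 tilt [ 0.0089 -0.0046 -0.9999] F [ 0.2 -0.1 -2.1] w 0.0139 q [-0.65  0.34  1.91  0.    0.89 -0.84]
0.6071355453597066 -0.02112301822651242
[18.55, 21.32, 0.99] [0.011, -0.001, 1.503]
```

>>> play_rows([
  [255,1,1,0,0,0,0.1],
  [255,2,2.3,0,0,0,0.2],
  [255,3.5,4,0,0,0,0.3],
  [255,5,5.7,0,0,0,0.4],
  [255,6.5,7.5,0,0,0,0.5],
  [255,8,9.2,0,0,0,0.6],
  [255,9.5,10.9,0,0,0,0.7],
  [255,11,12.6,0,0,0,0.8],
  [255,12.5,14.3,0,0,0,0.9],
  [255,14,16,0,0,0,1.0],
  [255,15.5,17.8,0,0,0,1.1],
  [255,17,19.5,0.5,0,0,1.2],
  [255,18,20.7,1,0,0,1.3],
  [255,18.5,21.3,1,0,0,1.4],
  [255,18.55,21.3,1,0,0,1.48],
  [255,18.55,21.3,1,0.01,0,1.503],
  [255,18.55,21.3,1,0.01,0,1.503],
  [255,18.55,21.3,1,0.01,0,1.503],
])

```text
clock: 12.48
eef_pos: [0.6066, -0.0214, 0.1796]
tool_rot: [0.992, 0.128, 0.0, -0.0]
contact_force: [0.3, -0.5, -2.5]
gripper_width: 0.0137
```

```bash
python3 - <<'E'
from mv import *
show(); x,y=cw(.0205,0)
mv(x,y,.0900,CAS[2])
E
```

```text
t 12.48 p [ 0.6066 -0.0214  0.1796] yaw 0.257 tilt [ 5.e-04  3.e-04 -1.e+00] F [ 0.3 -0.5 -2.5] w 0.0137 q [-0.14  0.5   1.65  0.    0.99  1.17]
[0.05, -0.02, 8.96] [-0.0, -0.001, 0.002]
```

>>> play_rows([
  [255,0,0,3,0,0,0],
  [255,0.05,0,6,0,0,0],
  [255,0.05,0,8,0,0,0],
  [255,0.05,0,8.8,0,0,0],
  [255,0.05,0,8.8,0,0,0],
  [255,0.05,0,8.8,0,0,0],
])

```text
clock: 12.98
eef_pos: [0.6075, -0.0215, 0.0923]
tool_rot: [0.992, 0.128, 0.0, -0.0]
contact_force: [-0.1, -0.8, -1.9]
gripper_width: 0.0139
```

```bash
cat > look.py <<'E'
import sys
from mv import *
from h import *
from rf import PA as PO
n=sys.argv[1]
show(); x,y=cw(.0205,0)
mv(x,y,.0654,CAS[2])
s,r,p=st();yaw=yawnow(r)
c=manip.capture("side"); pickle.dump(c,open(n+".pkl","wb"))
pp=cw(-.0125,0,(p[0],p[1],yaw)); zu=p[2]-.0134
pl=lambda z:frame(pp[0],pp[1],yaw,[[a,b,z] for a,b in PO])
def rec(z):return frame(*CAS,[[-.0645,-.0365,z],[.0645,-.0365,z],[.0645,.0615,z],[.0055,.0615,z],[.0055,.0365,z],[-.0645,.0365,z]])
cs=frame(*CAS,[[.085,.08,.06],[.085,-.055,.06],[-.085,-.055,.06],[-.085,.08,.06]])
crop(c,255,355,140,220,8,[],f"pics/{n}a.png")
crop(c,255,355,140,220,8,[(pl(zu+.006),(0,0,255)),(pl(zu),(0,0,160)),(cs,(255,255,0)),(rec(.06),(0,255,0))],f"pics/{n}b.png")
E
python3 look.py m1
```

```text
t 12.98 p [ 0.6075 -0.0215  0.0923] yaw 0.2576 tilt [ 9.e-04  3.e-04 -1.e+00] F [-0.1 -0.8 -1.9] w 0.0139 q [-0.14  0.61  1.72  0.    0.81  1.17]
[-0.02, -0.04, 2.69] [-0.0, -0.001, 0.002]
```

View pics/m1a.png

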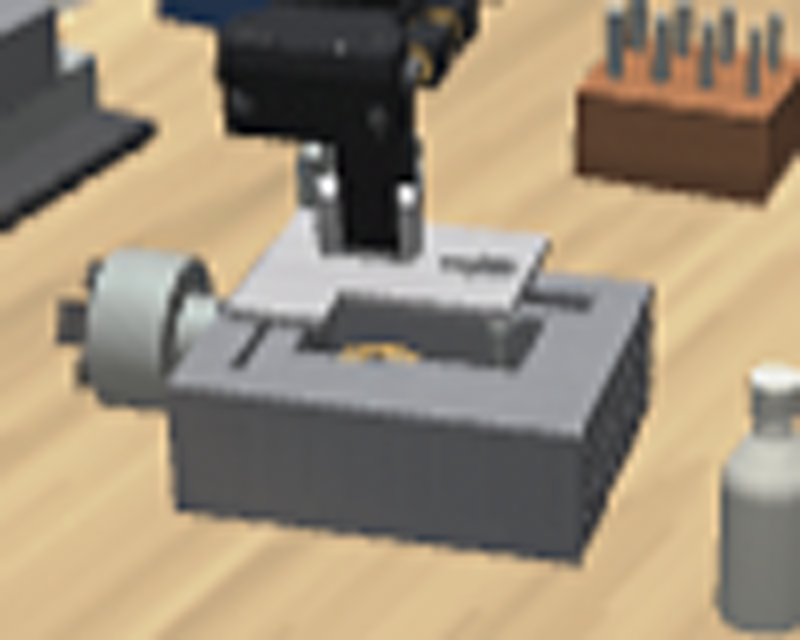

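View pics/m1b.png

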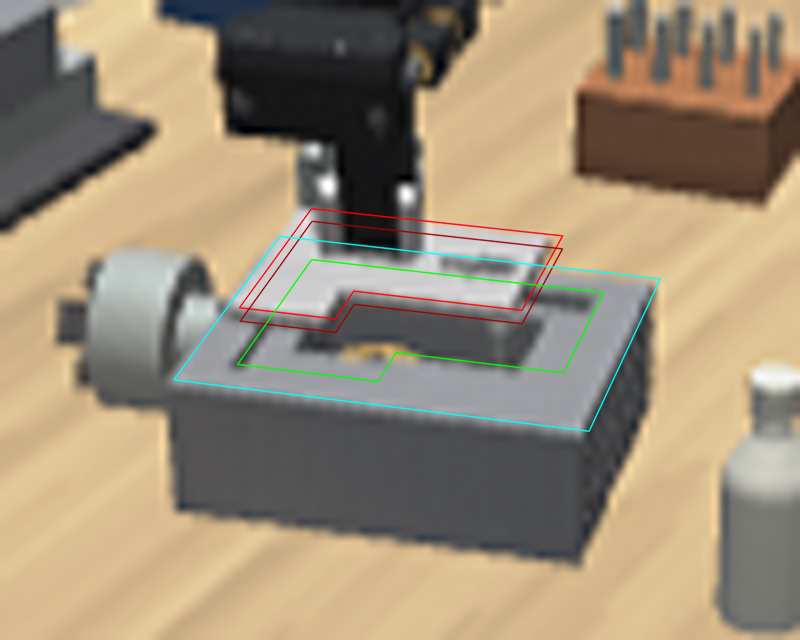

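```bash
cat > edge.py <<'E'
from mv import *
from h import *
from rf import PA as PO
from scipy.ndimage import map_coordinates,gaussian_filter
def edgeoff(c,P0,P1,n=25,rng=3.5,sg=0.6,shift=(0,0)):
    g=gaussian_filter(cv2.cvtColor(c["img"],cv2.COLOR_BGR2GRAY).astype(float),sg)
    t=np.linspace(.1,.9,n)[:,None];q=proj(c,np.asarray(P0)*(1-t)+np.asarray(P1)*t)+shift
    d=q[-1]-q[0];d/=np.hypot(*d);nn=np.array([d[1],-d[0]])
    k=np.arange(-rng,rng+.01,.1)
    pr=np.array([map_coordinates(g,[(a[1]+k*nn[1]),(a[0]+k*nn[0])],order=3) for a in q])
    prm=np.median(pr,0) # averaged profile
    G=np.gradient(prm,.1)
    pk=[i for i in range(1,len(k)-1) if abs(G[i])>=abs(G[i-1]) and abs(G[i])>abs(G[i+1]) and abs(G[i])>4]
    return nn,[(round(k[i],1),round(G[i])) for i in pk]
if __name__=="__main__":
    import sys
    c=load(sys.argv[1])
    cb=lambda a:frame(*CAS,a)
    Cn={"+y":[[.085,.08],[-.085,.08]],"-x":[[-.085,.08],[-.085,-.055]],"-y":[[-.085,-.055],[.085,-.055]],"+x":[[.085,-.055],[.085,.08]]}
    for e,(a,b) in Cn.items():
        print("cas",e,*edgeoff(c,cb([a+[.06]])[0],cb([b+[.06]])[0]))
    p=[float(v) for v in sys.argv[2:6]]  # x y yaw zu
    for i in range(6):
        a,b=PO[i],PO[(i+1)%6]
        for z in(.006,0):
            A,B=frame(*p[:3],[[*a,p[3]+z],[*b,p[3]+z]]);print("pl",a,b,z,*edgeoff(c,A,B))
E
python3 - <<'E'
from mv import *
s,r,p=st();yaw=yawnow(r);print(*cw(-.0125,0,(p[0],p[1],yaw)),yaw,p[2]-.0134)
E
echo side0; python3 edge.py side0 .43296 -.25417 1.7573 0
echo m1; python3 edge.py m1 0.5954 -0.0247 0.2576 0.0789
```

```text
0.595709886310375 -0.02466457737253224 0.25742653392711795 0.07949346393719348
side0
cas +y [ 0.12276327 -0.99243598] [(np.float64(-0.8), 38), (np.float64(-0.4), 35)]
cas -x [-0.90577739 -0.42375384] [(np.float64(-1.0), -5), (np.float64(-0.7), 5), (np.float64(0.4), 50), (np.float64(0.7), 55)]
cas -y [-0.11130035  0.99378681] [(np.float64(-2.4), 5), (np.float64(-0.4), -11), (np.float64(0.3), -16), (np.float64(0.5), -15), (np.float64(0.8), -14), (np.float64(1.2), -15), (np.float64(1.6), -14), (np.float64(2.2), -21), (np.float64(3.2), -40)]
cas +x [0.80425873 0.59427931] [(np.float64(-2.1), -8), (np.float64(-0.7), -29), (np.float64(3.4), -8)]
pl [-0.055, -0.035] [0.055, -0.035] 0.006 [0.9033829  0.42883485] [(np.float64(-2.1), 5)]
pl [-0.055, -0.035] [0.055, -0.035] 0 [0.90443027 0.42662149] []
pl [0.055, -0.035] [0.055, 0.06] 0.006 [ 0.14744896 -0.98906967] [(np.float64(-2.6), -30), (np.float64(-2.3), -36), (np.float64(-2.0), -34), (np.float64(-0.4), 48)]
pl [0.055, -0.035] [0.055, 0.06] 0 [ 0.14840164 -0.98892717] [(np.float64(-1.1), -32), (np.float64(-0.8), -33), (np.float64(-0.5), -
[... 3390 characters left out ...]
t64(2.2), 84)]
pl [0.015, 0.035] [-0.055, 0.035] 0.006 [ 0.11350914 -0.99353695] [(np.float64(-2.3), 10), (np.float64(-0.4), 56), (np.float64(1.3), 8), (np.float64(2.2), -6)]
pl [0.015, 0.035] [-0.055, 0.035] 0 [ 0.11447987 -0.99342557] [(np.float64(0.6), 45), (np.float64(1.0), 55), (np.float64(1.3), 56), (np.float64(2.9), 8)]
pl [-0.055, 0.035] [-0.055, -0.035] 0.006 [-0.87889325 -0.4770185 ] [(np.float64(0.1), -29), (np.float64(1.6), 54), (np.float64(1.9), 51)]
pl [-0.055, 0.035] [-0.055, -0.035] 0 [-0.88062351 -0.47381667] [(np.float64(-2.8), -26), (np.float64(-2.4), -21), (np.float64(-2.0), -5), (np.float64(-0.8), 17), (np.float64(0.9), -31), (np.float64(2.1), 53), (np.float64(2.4), 66)]
```

```bash
python3 - <<'E'
from mv import *
show(); x,y=cw(.0192,0)
mv(x,y,.080,CAS[2])
E
```

```text
t 13.03 p [ 0.6078 -0.0215  0.0929] yaw 0.2574 tilt [ 2.2e-03  1.0e-04 -1.0e+00] F [ 0.1 -0.  -1.6] w 0.0137 q [-0.14  0.61  1.72  0.    0.81  1.17]
[-0.19, -0.05, 1.29] [0.0, -0.002, 0.002]
```

>>> play_rows([
  [255,-0.1,-0.05,0.4,0,-0.002,0.002],
  [255,-0.19,-0.05,0.8,0,-0.002,0.002],
  [255,-0.19,-0.05,1.1,0,-0.002,0.002],
  [255,-0.19,-0.05,1.3,0,-0.002,0.002],
  [255,-0.19,-0.05,1.3,0,-0.002,0.002],
  [255,-0.19,-0.05,1.3,0,-0.002,0.002],
  [255,-0.19,-0.05,1.3,0,-0.002,0.002],
])

```text
clock: 13.62
eef_pos: [0.6059, -0.0215, 0.08]
tool_rot: [0.992, 0.127, 0.0, 0.0]
contact_force: [-0.5, 0.0, -2.4]
gripper_width: 0.0138
```

```bash
python3 look.py m2; python3 - <<'E'
from edge import *
from scipy.optimize import least_squares
c=load("m2")
s,r,p=st();yaw=yawnow(r)
print(p,yaw)
base=(*cw(-.0125,0,(p[0],p[1],yaw)),yaw,p[2]-.0134)
print(base)
# per-edge strongest peak
def pick(P0,P1,sign):
    nn,pk=edgeoff(c,P0,P1,rng=3);print(pk);return nn
cb=lambda a:frame(*CAS,a)
for n,(a,b) in {"+y":([.085,.08],[-.085,.08]),"-x":([-.085,.08],[-.085,-.055]),"+x":([.085,.0],[.085,.08])}.items():
    print("cas",n);print(pick(cb([a+[.06]])[0],cb([b+[.06]])[0],0))
for n,(a,b) in {"x55":([.055,-.03],[.055,.06]),"y60":([.055,.06],[.015,.06]),"x15":([.015,.06],[.015,.035]),"y35":([.015,.035],[-.055,.035]),"x-55":([-.055,.035],[-.055,-.035])}.items():
    A,B=frame(*base[:3],[[*a,base[3]+.006],[*b,base[3]+.006]]);print("pl",n);print(pick(A,B,0))
E
```

```text
t 13.62 p [ 0.6059 -0.0215  0.08  ] yaw 0.2555 tilt [ 3.e-04 -4.e-04 -1.e+00] F [-0.5  0.  -2.4] w 0.0138 q [-0.14  0.62  1.73 -0.    0.78  1.17]
[0.13, -0.01, 1.46] [0.001, -0.0, 0.0]
[ 0.60595565 -0.02149312  0.07997669] 0.2554272105642521
(np.float64(0.5938612099087883), np.float64(-0.024651355604461894), np.float64(0.2554272105642521), np.float64(0.06657669270196151))
cas +y
[(np.float64(-0.7), 41), (np.float64(0.9), 4)]
[ 0.12276327 -0.99243598]
cas -x
[(np.float64(-1.0), -5), (np.float64(-0.7), 7), (np.float64(0.4), 52), (np.float64(0.7), 57)]
[-0.90577739 -0.42375384]
cas +x
[(np.float64(-2.1), 24), (np.float64(-1.9), -9), (np.float64(-1.2), -34), (np.float64(-0.7), -17), (np.float64(-0.4), 8), (np.float64(0.1), 5), (np.float64(0.3), 6)]
[0.80440975 0.59407488]
pl x55
[(np.float64(-1.3), 31), (np.float64(2.6), -6)]
[0.8133345  0.58179635]
pl y60
[(np.float64(-2.3), -23), (np.float64(-1.8), -30), (np.float64(-0.3), 56)]
[ 0.11853603 -0.99294975]
pl x15
[(np.float64(-2.5), -31), (np.float64(-2.1), -7), (np.float64(-1.8), -6), (np.float64(-1.6), -5), (np.float64(-1.3), -5), (np.float64(-1.0), -6), (np.float64(-0.8), -10), (np.float64(-0.5), -18), (np.float64(1.4), 67)]
[-0.83843979 -0.54499423]
pl y35
[(np.float64(-2.5), -5), (np.float64(-1.8), 21), (np.float64(-1.3), 38), (np.float64(-0.4), 57), (np.float64(0.0), 52), (np.float64(1.3), 7), (np.float64(2.2), -5)]
[ 0.11660999 -0.99317778]
pl x-55
[(np.float64(-2.5), -6), (np.float64(-2.3), 9), (np.float64(-1.8), -34), (np.float64(-1.6), -30), (np.float64(-1.3), -14), (np.float64(-0.8), -18), (np.float64(-0.5), -13), (np.float64(1.3), 64), (np.float64(1.6), 69), (np.float64(2.3), 31), (np.float64(2.9), -8)]
[-0.88142966 -0.47231531]
```

View pics/m2b.png

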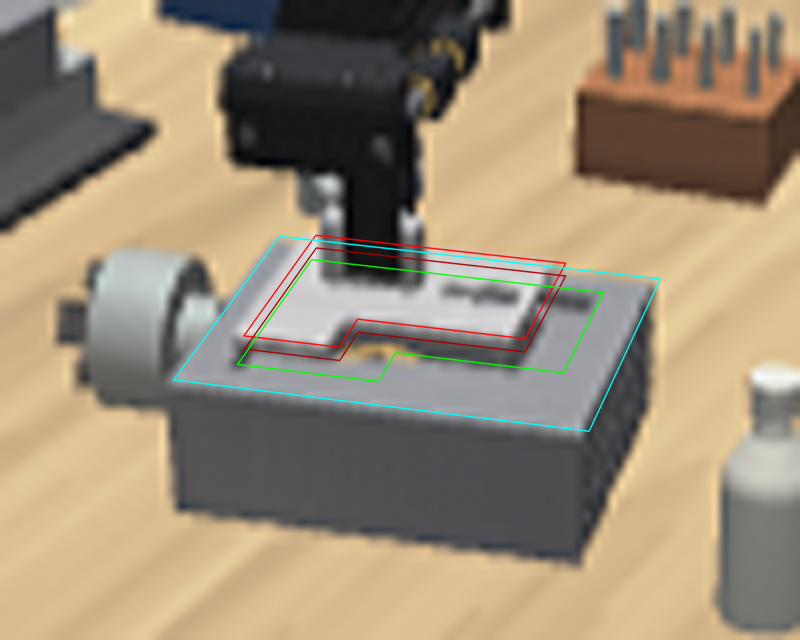

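View pics/m2a.png

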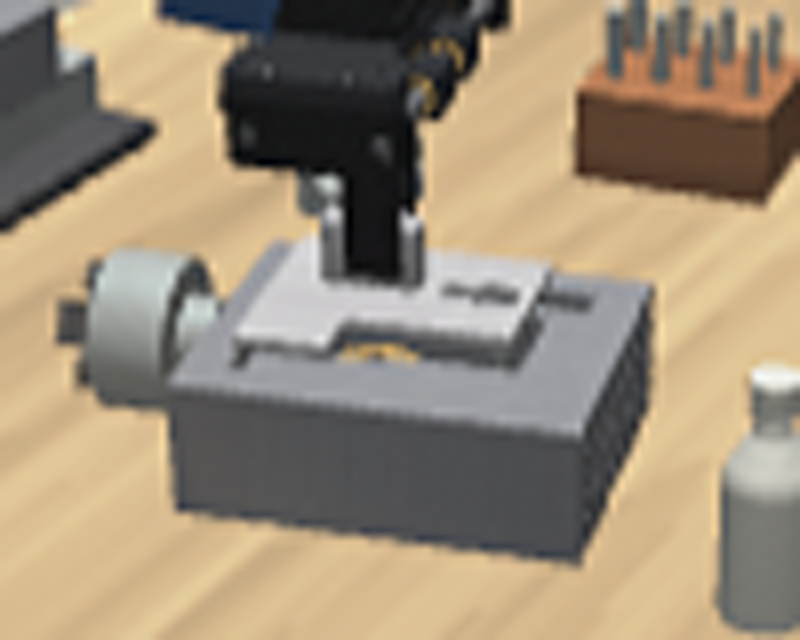

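```bash
python3 - <<'E'
from mv import *
show(); x,y=cw(.0186,.001)
mv(x,y,.0754,CAS[2])
E
```

```text
t 13.67 p [ 0.606  -0.0215  0.08  ] yaw 0.2554 tilt [ 4.e-04 -4.e-04 -1.e+00] F [-0.1 -0.3 -1.8] w 0.0137 q [-0.14  0.62  1.73 -0.    0.78  1.17]
[-0.07, -0.11, 0.46] [0.001, -0.0, 0.0]
```

>>> play_rows([
  [255,-0.07,-0.11,0,0,0,0],
  [255,-0.07,-0.11,0,0,0,0],
  [255,-0.07,-0.11,0.1,0,0,0],
  [255,-0.07,-0.11,0.2,0,0,0],
  [255,-0.07,-0.11,0.3,0,0,0],
  [255,-0.07,-0.11,0.4,0,0,0],
  [255,-0.07,-0.11,0.46,0,0,0],
  [255,-0.07,-0.11,0.46,0,0,0],
])

```text
clock: 14.33
eef_pos: [0.6049, -0.0206, 0.0752]
tool_rot: [0.992, 0.127, 0.0, 0.0]
contact_force: [-0.1, -0.1, -1.6]
gripper_width: 0.0138
```

>>> play_rows([
  [255,0,0,0.1,0,0,0],
  [255,0,0,0.2,0,0,0],
  [255,0,0,0.3,0,0,0],
  [255,0,0,0.4,0,0,0],
  [255,0,0,0.4,0,0,0],
])

```text
clock: 14.75
eef_pos: [0.6048, -0.0204, 0.0711]
tool_rot: [0.992, 0.127, -0.0, 0.0]
contact_force: [0.2, 1.9, -1.9]
gripper_width: 0.0135
```

>>> play_rows([
  [255,0,0,0.15,0,0,0],
  [255,0,0,0.3,0,0,0],
  [255,0,0,0.4,0,0,0],
  [255,0,0,0.5,0,0,0],
  [255,0,0,0.5,0,0,0],
])

```text
clock: 15.17
eef_pos: [0.6047, -0.0204, 0.0657]
tool_rot: [0.992, 0.127, -0.0, -0.0]
contact_force: [0.6, 1.3, -2.1]
gripper_width: 0.0139
```

>>> play_rows([
  [255,0,0,0.04,0,0,0],
  [255,0,0,0.08,0,0,0],
  [255,0,0,0.08,0,0,0],
])

```text
clock: 15.42
eef_pos: [0.6047, -0.0204, 0.0654]
tool_rot: [0.992, 0.127, -0.0, 0.0]
contact_force: [-2.7, 0.9, 4.8]
gripper_width: 0.0137
```

```bash
python3 - <<'E'
from mv import *
show()
E
```

```text
t 15.42 p [ 0.6047 -0.0204  0.0654] yaw 0.2553 tilt [-2.e-04 -1.e-04 -1.e+00] F [-2.7  0.9  4.8] w 0.0137 q [-0.14  0.64  1.75 -0.    0.75  1.17]
```

>>> play_rows([
  [255,-0.2,0,-0.02,0,0,0],
  [255,-0.4,0,-0.02,0,0,0],
  [255,-0.6,0,-0.02,0,0,0],
  [255,-0.8,0,-0.02,0,0,0],
  [255,-0.8,0,-0.02,0,0,0],
])

```text
clock: 15.83
eef_pos: [0.5964, -0.0226, 0.0655]
tool_rot: [0.992, 0.127, -0.0, 0.0]
contact_force: [-0.8, 0.9, -1.9]
gripper_width: 0.0134
```

>>> play_rows([
  [255,-0.2,0,0,0,0,0],
  [255,-0.4,0,0,0,0,0],
  [255,-0.6,0,0,0,0,0],
  [255,-0.74,0,0,0,0,0],
  [255,-0.76,0,0,0,0,0],
  [255,-0.76,0,0,0,0,0],
])

```text
clock: 16.33
eef_pos: [0.5888, -0.0245, 0.0655]
tool_rot: [0.992, 0.127, -0.001, -0.0]
contact_force: [-2.3, 2.6, -0.6]
gripper_width: 0.0134
```

```bash
python3 look.py m3
```

```text
t 16.33 p [ 0.5888 -0.0245  0.0655] yaw 0.2552 tilt [-1.4e-03 -1.0e-04 -1.0e+00] F [-2.3  2.6 -0.6] w 0.0134 q [-0.15  0.63  1.78 -0.    0.73  1.16]
[1.86, 0.13, 0.0] [-0.0, 0.001, -0.0]
```

View pics/m3a.png

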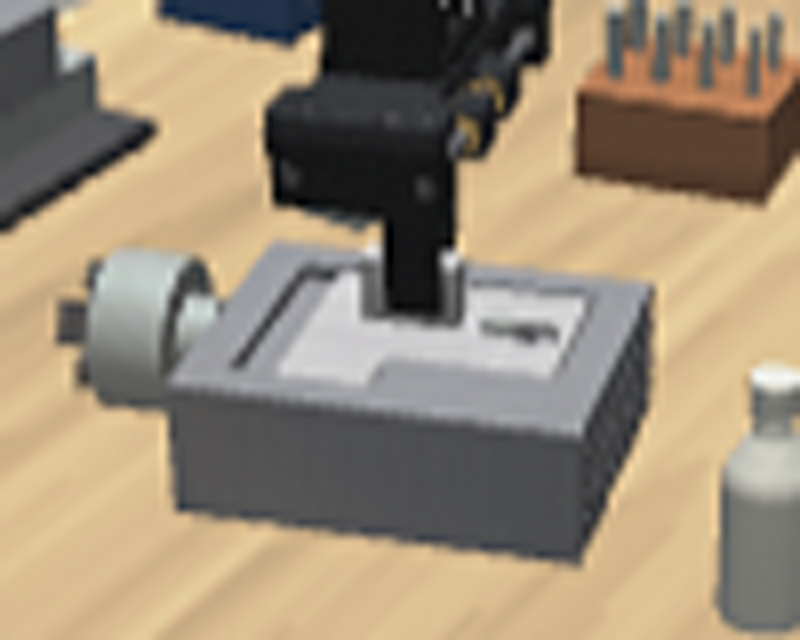

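>>> play_rows([
  [148,0,0,0,0,0,0],
  [148,0,0,0,0,0,0],
  [148,0,0,0,0,0,0],
  [148,0,0,0,0,0,0],
  [148,0,0,-0.5,0,0,0],
  [148,0,0,-2,0,0,0],
  [148,0,0,-5,0,0,0],
  [148,0,0,-9,0,0,0],
  [148,0,0,-13,0,0,0],
  [148,0,0,-15,0,0,0],
  [148,0,15,-15,0,0,0],
  [148,0,30,-15,0,0,0],
  [148,0,30,-15,0,0,0],
  [148,0,30,-15,0,0,0],
  [148,0,30,-15,0,0,0],
  [148,0,30,-15,0,0,0],
  [148,0,30,-15,0,0,0],
  [148,0,30,-15,0,0,0],
])

```text
clock: 17.88
eef_pos: [0.6648, -0.3208, 0.2149]
tool_rot: [0.992, 0.125, -0.001, 0.001]
contact_force: [1.5, 0.5, 0.7]
gripper_width: 0.0398
```

```bash
python3 - <<'E'
from mv import *
from h import *
from rf import render_fit,PA as PO
show()
c=manip.capture("top"); cv2.imwrite("pics/fin_top.png",c["img"]);pickle.dump(c,open("topf.pkl","wb"))
po=np.c_[frame(-.008,0,0,[[a,b,.058] for a,b in PO])]
crop(c,315,380,110,200,7,[(frame(*CAS,po),(0,0,255))],"pics/fin1.png")
r=render_fit(c,PO,.058,.0579,(*cw(-.008,0),CAS[2]),(),[[[-.055,-.02,.006],[.045,-.02,.006],[.045,.03,.07],[-.055,.03,.07]]],pad=1)
d=r[:2]-np.array(CAS[:2]);ca,sa=np.cos(CAS[2]),np.sin(CAS[2]);print("plate in casing",ca*d[0]+sa*d[1],-sa*d[0]+ca*d[1],r[2]-CAS[2])
c=manip.capture("side"); crop(c,180,380,140,300,4,[],"pics/fin2.png")
E
```

```text
t 17.88 p [ 0.6648 -0.3208  0.2149] yaw 0.2514 tilt [-0.0011 -0.0015 -1.    ] F [1.5 0.5 0.7] w 0.0398 q [-0.54  0.66  1.24 -0.    1.24  0.78]
0.5 24.303114580624612 [ 0.58143 -0.02555  0.22496]
0.8 24.21851331564509 [ 0.58089 -0.02699  0.2353 ]
1.1 24.07589032203136 [ 0.58089 -0.0269   0.23501]
plate in casing -0.0063513302415646655 0.0010412809043033127 -0.020287869370141765
```

View pics/fin1.png

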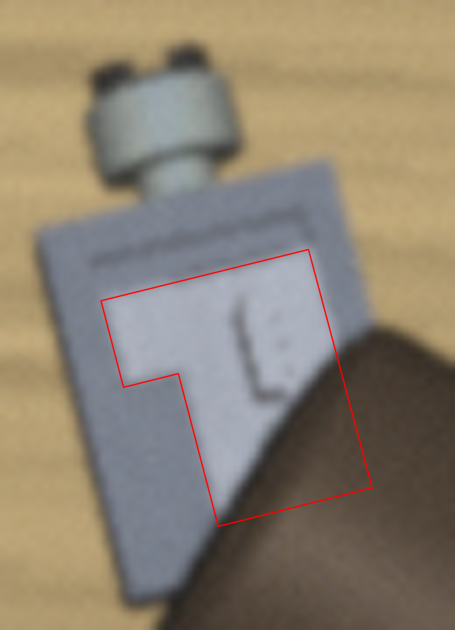

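View pics/fin2.png

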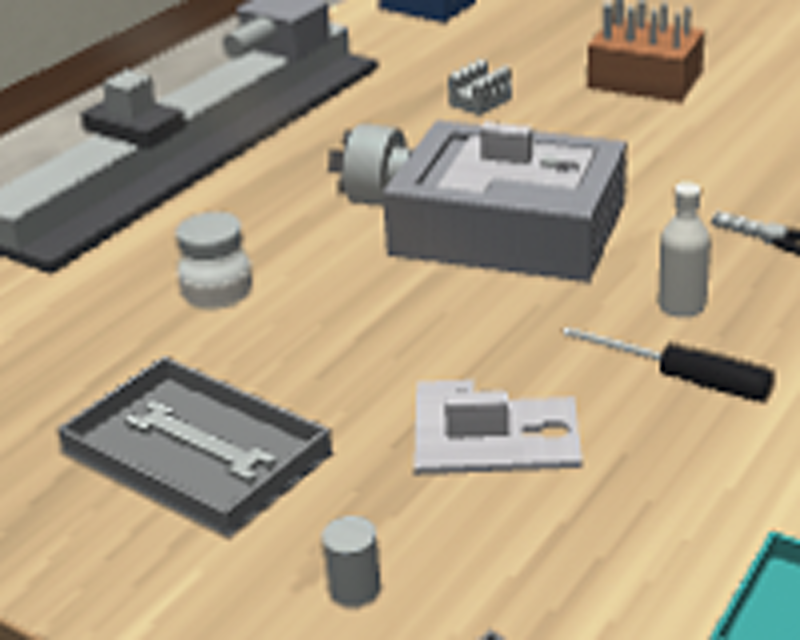

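View pics/fin_top.png

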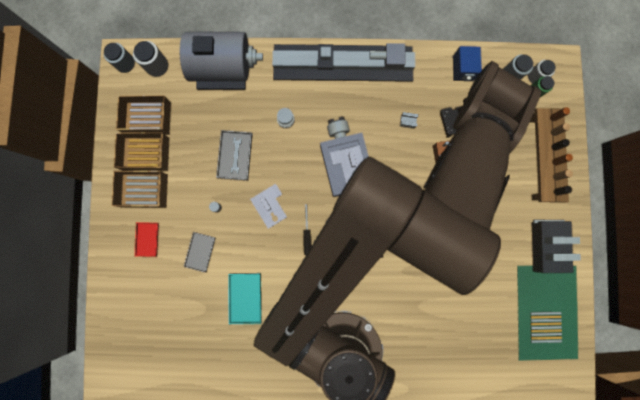

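>>> play_rows([
  [148,0,0,0,0,0,0],
  [148,0,0,0,0,0,0],
  [148,0,0,0,0,0,0],
])

```text
clock: 18.23
eef_pos: [0.6644, -0.3154, 0.2152]
tool_rot: [0.992, 0.127, -0.001, -0.0]
contact_force: [-0.3, 0.5, 0.0]
gripper_width: 0.0402
```

```bash
python3 -c "
from workcell import manip
print(manip.job_done())"
```

```text
the job is handed in; nothing more can be done
None
```

The casing is closed and the job was handed in at about 18 s; no verdict was reported.

**Spanner:** I lifted it off the casing and laid it flat near the middle of the larger grey tray, on the left. It started lying along the casing's x on the recess ledge, not along y on the rim as described, so I went by the images.

**Cover:** The right-hand cover was the one that fits. I turned it about 86° and set it down over the stud. It met the ledge at tool height 65.4 mm, exactly as computed. I then slid it about 16.5 mm home and let go.

**Last checks:**
- In the top picture the cover's visible outline matches the one drawn for x = -8 mm in the casing's frame. The arm hid part of the cover.
- The side picture shows the cover flat in the recess with the stud at the narrow end of the keyhole. It also shows the spanner flat in the tray.
- The other cover and the bystanders I could see look unmoved. The arm hid the tin, the pliers and most of the bottle in the last top picture; the bottle and part of the pliers show in the side picture.
- The gripper is clear, at 0.215 m height.

**Disagreements:**
- Before setting the cover down, the side camera put it about 2 mm in x and 1 mm in y off what the top camera and arm readings gave. I corrected for that, and it went in with under 3 N of side force.
- An automatic outline fit on the last top picture gave x = -6.4 mm and a 0.02 rad turn. Those are inside the limits, but the fit was poor because the arm hid part of the cover.

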